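# Close the casting mould and gauge the room above its first layer

## Robot

A 6-joint arm with a two-finger parallel gripper is mounted at the origin on the work surface. World frame = base frame: x ahead of the robot, y to its left, z up, the work surface at z = 0. Lengths are in m, angles in degrees, forces in N, time in s.
With the tool pointing down it reaches from about 0.4 to 0.825 m from the base axis. Payload 7 kg.
Tool frame: the origin (TCP) lies between the finger pads, 19 mm behind the fingertips; this is the grasp point; z points along the fingers, y is the line along which they close (so a half turn about z gives the same grasp; the last joint's range is limited). The gripper opens to 88 mm and grips with 3 to 60 N. Pads are 19 mm wide; open, the fingers measure 130 mm over their backs; the gripper's body (78 mm by 193 mm) begins 47 mm behind the grasp point.
Start: joints at [87.382, 20.546, 0.682, 0, -70.136, -16.507], TCP at [0.221, 0.638, 0.245] pointing down, gripper open.
Joint ranges: [-176.03, 176.03], [-82.01, 121.73], [-58.28, 71.71], [-173.87, 95.51], [-174.79, -0.11], [-173.66, 173.66]. Speed limits (degrees/s): [136.94, 136.94, 172.46, 180, 180, 180].

## Interface

Orientations are given as [roll, pitch, yaw] about the fixed x, y, z axes, in that order (R = Rz(yaw) Ry(pitch) Rx(roll)).
In Python, from plant import ctrl, cams, workorder gives the robot as it stands.
- The arm moves only by the tool play_rows, never from a script. Its argument "motion" is a list of rows, each an object of numbers: "x", "y", "z": the shift along the tool's x, y, z normalised to -1 to 1, where 1 is 0.025 m; "rx", "ry", "rz": the turn, a rotation vector about the tool's x, y, z normalised to -1 to 1, where 1 is 4 degrees. A call has 1 to 20 rows; each row shifts and turns the commanded pose from where the row before left it, along the tool's axes as they then stand; what a row does not reach is not made up. A row lasts 1/8 s, in which the tool goes at most 62.5 mm and 10.7 degrees, less where a joint would pass 70% of its speed; a pose out of reach is approached as far as the arm can. A call with a number of a shift or a turn outside -1 to 1 is refused whole. A call with a gripper value outside its range is refused whole. "fingers" is the opening, from -1 (shut) to 1 (fully open), set as the call begins (left out, the last holds). The fingers move at their own pace and stop on an object; the grip force is fixed at half the most. Time passes only in rows, so rows that do not move let the fingers close. It gives the time, the measured TCP pose, the force, the opening and the grip force at its end, in the units of the state.
- ctrl.get_obs(): the state, without advancing time (a new reading comes with each control period).
- cams.snapshot(name): name is "side" or "top" or "wrist"; returns the picture (420x560x3 uint8, blue, green, red); there is no depth.
- cams.get_calibration(name): a dict with "vertical_fov" (degrees; the focal length in pixels is half the picture's height over the tangent of half this angle, whatever the lens; pixels are square), "cx", "cy" (the principal point, pixels), "k1" (the pictures are not rectified: a ray, as slopes to the right and down, at radius r is drawn at 1 + k1 r^2 times it, then the intrinsics apply), "position" and "rotation" of the camera in the world. Camera axes: x right, y up, looking along -z (the intrinsics and any distortion apply to the point x, -y, -z); pixel columns grow to the right and rows downward; lengths in m; the calibration is good to about 2 mm. A picture is of the moment at which its call begins: read the wrist's pose just before it. get_calibration takes no time and is no camera call; for the wrist camera it gives the pose at the moment of the call.
- workorder.close_job(): hands the job in; it is judged then, once.
The state is a dict: "clock": time; "joint_pos": joint angles; "qvel": joint speeds; "tau": joint torques, N m; "tool_pos": TCP position; "orientation": TCP orientation; "force": force on the tool from outside, world axes, zero at the start; "moment": the same for the moment, N m; "opening": finger opening in m; "gripper_force": force on a finger pad.
Only numpy, scipy, OpenCV 4.12 (cv2) and the standard library are available. Lean on these libraries where they do the work, as an engineer would, in place of code of your own. Each camera call takes 0.05 s, during which the arm holds its last target. There are 200 camera calls.

## Task

Close the resin casting mould: lower its backplate over the two locating pins until it lies flush on the mould half. Then take the gauge rod from its wooden stand by the handle, pass it tip first down the backplate's filler tube until its collar stops on the tube's rim, without forcing it, and draw it right out again, leaving the backplate flush. Finish still holding the rod by its handle, level and still, at least 15 cm above the table so that the marks at its tip can be read; do not put it down or let go, and leave the bottle, the pigment pot and the mixing cup where they stand.

Things in the scene. Friction and masses are not known exactly. Their poses are not given: they have to be found in the camera images.
- mould: Mould half, fixed: aluminium block 160 (x) by 110 (y) by 40 mm high, origin at the centre of its underside, z up. In its top a round 84 mm cavity with a blue liner and a cured resin layer (layer's top 20 mm above the table). Two steel locating pins of 10 mm at (x, y) = (62, 37) and (-62, -37) mm rise 12 mm above the top face, the upper 8 mm tapering to 3.6 mm. Flat screws in the other corners.
- backplate: Loose aluminium plate, 0.3 kg, 160 (x) by 110 (y) by 8 mm, flat on the table; origin at the centre of its underside, z up. 12 mm pin holes at (62, 37) and (-62, -37) mm; fits either way round (half turn). At its centre, where it balances, stands the filler tube, its handle: steel, 22 mm outside, 13 mm bore, 40 mm high. Flush, its origin lies 40 mm above the mould's origin, x axes parallel.
- tube_mouth (a point): Centre of the upper rim of the backplate's filler tube: 48 mm above the backplate's origin, 88 mm above the table once the mould is closed. z points up along the tube.
- gauge_rod: Loose, 0.07 kg, hanging upright by its collar in the stand. Origin: centre of the collar's underside; z along the rod to the handle's end. Below: 8 mm steel rod, 66 mm long, last 10 mm tapered to 3 mm, dark graduations near the tip. Collar 25 mm across, 6 mm thick. Above: grooved round handle, 14 mm across, z = 6 to 80 mm. Seated in the filler tube, its origin is at the tube mouth.
- rod_tip (a point): The tip of the gauge rod, 66 mm below the collar's underside.
- rod_handle (a point): Middle of the grip of the gauge rod's handle, on its axis 48 mm above the collar's underside.
- rod_stand: Wooden stand, fixed to the table: block 90 (x) by 60 (y) by 75 mm high, origin at the centre of its underside. A vertical 12 mm hole at its centre holds the gauge rod, whose collar rests on the top. Backplate and stand may start on either side of the mould half.
- resin_bottle: White plastic bottle with a screw cap, 70 mm diameter, 136 mm tall, loose, origin at the centre of its underside. Not to be disturbed.
- pigment_pot: Small amber pot with a white lid, 42 mm diameter, 40 mm tall, loose, origin at the centre of its underside. Not to be disturbed.
- mixing_cup: White mixing cup, 64 mm diameter, 70 mm tall, loose, origin at the centre of its underside. Not to be disturbed.
Mind the look-alikes: they are no part of the job. Leave any red look-alike of the backplate alone.

How it is judged (in metres and radians):
On the way, in this order (a step that is already met when the one before it is completed fails the run):
1. The backplate lies flush on the mould half, both pins through its holes (z of backplate in the frame of mould between 0.037 and 0.0415 m and horizontal distance between backplate and mould below 0.004 m and angle between the x axis of backplate and the x axis of mould, either way round below 0.04 rad and angle between backplate's own z axis and vertical below 0.025 rad), for 0.2 s.
2. The gauge rod is down the filler tube with its collar stopped on the rim, the backplate flush (all of step 1 and z of gauge_rod in the frame of tube_mouth between -0.003 and 0.0018 m and horizontal distance between gauge_rod and tube_mouth below 0.004 m and angle between the z axis of gauge_rod and the z axis of backplate, either way round below 0.08 rad), for 0.2 s.
3. The gauge rod is drawn right out of the tube, the backplate still flush (all of step 1 and z of rod_tip in the frame of tube_mouth above 0.005 m), for 0.1 s.
At the end, for the whole second after the job is handed in: The backplate lies flush on the mould half (1.5 mm in height, 4 mm sideways, 0.04 rad turn, 0.025 rad tilt) and at rest; the rod is gripped by its handle (TCP within 40 mm of the grip's middle), level within 0.14 rad, tip and collar over 0.15 m above the table, still (all of step 1 and linear speed of backplate below 0.02 m/s and angle between gauge_rod's own z axis and vertical between 1.431 and 1.711 rad and height (world z) of each of rod_tip, gauge_rod above 0.15 m and contact force between the fingers and gauge_rod above 1 N and distance between the grasp point and rod_handle below 0.04 m and linear speed of gauge_rod below 0.03 m/s and angular speed of gauge_rod below 0.2 rad/s); the arm keeps its last pose, push and grip.
It fails at once if The resin bottle is pushed more than 30 mm away or knocked over (distance of resin_bottle from where it was at the start of the episode above 0.03 m or angle between resin_bottle's own z axis and vertical above 0.4 rad).
It fails at once if The pigment pot is pushed more than 30 mm away or knocked over (distance of pigment_pot from where it was at the start of the episode above 0.03 m or angle between pigment_pot's own z axis and vertical above 0.4 rad).
It fails at once if The mixing cup is pushed more than 30 mm away or knocked over (distance of mixing_cup from where it was at the start of the episode above 0.03 m or angle between mixing_cup's own z axis and vertical above 0.4 rad).
It fails at once if The rod is forced into the backplate with more than 50 N (contact force between gauge_rod and backplate above 50 N).
It also fails if it takes over 61 s, if anything falls off the work surface, if the arm or the gripper's body presses on something with over 40 N, if the wrist force passes 120 N, or if a joint passes its speed limit or range.

## Working session

There is one attempt and no reset: what is moved stays moved. The work goes in short steps, Python scripts to look and compute and a tool call to move; the robot and the scene stay as the last step left them, time stands still between calls to the robot, and variables do not carry over. Pictures are saved under pics/ and viewed, at most 10 in all, crops included, and the job is handed in when it is done.

Besides the shell and the picture viewer there is one more tool, called after "Request:" as name(argument=value, ...), one argument or row to a line, values as JSON. play_rows: Moves the arm, as the interface text tells. Its arguments: {"type":"object","properties":{"motion":{"type":"array"},"fingers":{"type":"number"}},"required":["motion"]}

```bash
mkdir -p pics; cat > h.py <<'E'
import numpy as np, cv2
from scipy.spatial.transform import Rotation as Ro
from plant import ctrl, cams, workorder
def K(c):
    f=210/np.tan(np.radians(c['vertical_fov'])/2); return np.array([[f,0,c['cx']],[0,f,c['cy']],[0,0,1.]])
def dist(c): return np.array([c['k1'],0,0,0,0.])
def ray(c,uv):
    p=cv2.undistortPoints(np.array(uv,float).reshape(-1,1,2),K(c),dist(c)).reshape(-1,2)
    d=np.c_[p[:,0],-p[:,1],-np.ones(len(p))]@np.array(c['rotation']).T
    return np.array(c['position']),d
def onz(c,uv,z):
    o,d=ray(c,uv); return o+d*((z-o[2])/d[:,2])[:,None]
def tri(c1,u1,c2,u2):
    o1,d1=ray(c1,[u1]);o2,d2=ray(c2,[u2]);d1=d1[0];d2=d2[0]
    s=np.linalg.lstsq(np.c_[d1,-d2],o2-o1,rcond=None)[0]
    a,b=o1+s[0]*d1,o2+s[1]*d2
    return (a+b)/2,np.linalg.norm(a-b)
def proj(c,P):
    R=np.array(c['rotation']);q=(np.atleast_2d(P)-c['position'])@R
    q=q*[1,-1,-1]
    return cv2.projectPoints(q.reshape(-1,1,3),np.zeros(3),np.zeros(3),K(c),dist(c))[0].reshape(-1,2)
E
python3 - <<'E'
from h import *
import pickle
o=ctrl.get_obs(); print(o['tool_pos'],o['orientation'],o['opening'],o['clock'])
d={}
for n in('top','side','wrist'):
    c=cams.get_calibration(n); im=cams.snapshot(n); d[n]=(c,im); cv2.imwrite(f'pics/{n}0.png',im); print(n,c)
pickle.dump(d,open('d0.pkl','wb'))
E
```

```text
[0.2210155  0.63730591 0.24442048] [ 1.79906168e+02 -8.36336510e-03 -1.91323982e+01] 0.08774909524111839 0.0
top {'vertical_fov': 51.43463861578575, 'cx': 280.69420275970015, 'cy': 204.97890756080227, 'k1': -0.10027074032194215, 'position': array([ 0.34868262, -0.11378967,  1.46163058]), 'rotation': array([  8.0416585 ,   1.15546199, -90.81497189])}
side {'vertical_fov': 47.05954376138859, 'cx': 288.7146647920458, 'cy': 205.80628245437444, 'k1': -0.05865722382000207, 'position': array([ 0.29328861, -1.28690593,  1.21550446]), 'rotation': array([47.08306763, -1.18197994, -9.8925185 ])}
wrist {'vertical_fov': 60.354712365083564, 'cx': 275.63950713507893, 'cy': 211.27395694017753, 'k1': 0.029941022076517734, 'position': array([0.28483808, 0.61566881, 0.3849224 ]), 'rotation': array([-1.42710292e+01, -1.04969356e-01, -1.09174287e+02])}
```

View pics/top0.png

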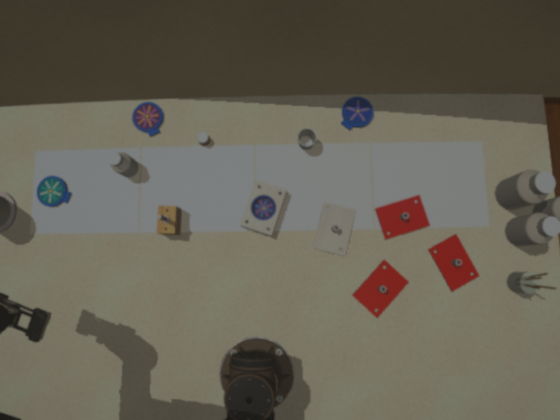

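View pics/side0.png

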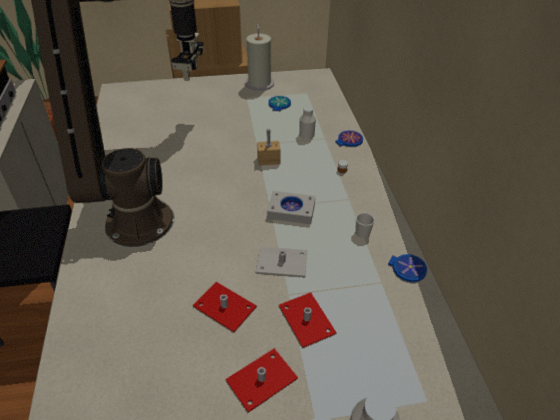

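The top view shows the mould at about (265,208), the grey backplate at (335,229) with its tube at (336,230), and the stand with rod at (169,220). The bottle is at (122,162), the pot at (204,139), the cup at (307,139). Three red plates are decoys. In the side view the mould is at (291,205), the plate's tube top at (282,253), and the rod handle top at (268,130).

```bash
sed -i "s/np.array(c\['rotation'\])/RM(c)/; s/R=np.array(c\['rotation'\])/R=RM(c)/" h.py; cat >> h.py <<'E'
def RM(c): return Ro.from_euler('xyz',c['rotation'],degrees=True).as_matrix()
E
python3 - <<'E'
from h import *
import pickle
np.set_printoptions(precision=4,suppress=True)
d=pickle.load(open('d0.pkl','rb'));ct,cs=d['top'][0],d['side'][0]
print('base',proj(ct,[[0,0,0.]]),proj(cs,[[0,0,0.]]))
print('tri tube',tri(ct,(336,229),cs,(282,253)))
print('tri cavity',tri(ct,(263.5,207.5),cs,(291,205)))
print('rod top',tri(ct,(165,218),cs,(268,130)))
print('bottle',onz(ct,[(116,157)],.136),'pot',onz(ct,[(203,138)],.04),'cup',onz(ct,[(306,137)],.05))
print('plate corners?',onz(ct,[(326,204),(355,208),(346,255),(314,250)],.008))
print('mould corners?',onz(ct,[(257,182),(289,190),(274,237),(242,227)],.04))
print('stand',onz(ct,[(169,214)],.075))
cw=d['wrist'][0];o=ctrl.get_obs()
Rt=Ro.from_euler('xyz',o['orientation'],degrees=True).as_matrix()
print('cam in tool',Rt.T@(np.array(cw['position'])-o['tool_pos']),(Rt.T@RM(cw)))
E
```

```text
base [[256.3851 374.0096]] [[138.868  220.7375]]
tri tube (array([ 0.4704, -0.2673,  0.0445]), np.float64(0.0063344848160952075))
tri cavity (array([ 0.5449, -0.0306,  0.0288]), np.float64(0.0015562169894166365))
rod top (array([0.5015, 0.2617, 0.1617]), np.float64(0.005354726651467104))
bottle [[0.7002 0.4346 0.136 ]] pot [[0.7844 0.1728 0.04  ]] cup [[ 0.777  -0.1762  0.05  ]]
plate corners? [[ 0.5552 -0.2399  0.008 ]
 [ 0.54   -0.3371  0.008 ]
 [ 0.3833 -0.3016  0.008 ]
 [ 0.4017 -0.1958  0.008 ]]
mould corners? [[ 0.6284 -0.0103  0.04  ]
 [ 0.5995 -0.1162  0.04  ]
 [ 0.4448 -0.0646  0.04  ]
 [ 0.4792  0.04    0.04  ]]
stand [[0.5217 0.2739 0.075 ]]
cam in tool [ 0.0674 -0.0002 -0.1403] [[-0.0008  0.9691  0.2467]
 [ 1.      0.0009 -0.0003]
 [-0.0005  0.2467 -0.9691]]
```

Request:
play_rows(
  motion=[
    {"x": 0.97,"y": 0.7},
    {"x": 0.97,"y": 0.7},
    {"x": 0.97,"y": 0.7},
    {"x": 0.97,"y": 0.7},
    {"x": 0.97,"y": 0.7},
    {"x": 0.97,"y": 0.7},
    {"x": 0.97,"y": 0.7},
    {"x": 0.97,"y": 0.7},
    {"x": 0.97,"y": 0.7},
    {"x": 0.97,"y": 0.7},
    {"x": 0.97,"y": 0.7},
    {"x": 0.97,"y": 0.7},
    {"x": 0.97,"y": 0.7},
    {"x": 0.97,"y": 0.7},
    {"x": 0.97,"y": 0.7},
    {"x": 0.97,"y": 0.7},
    {"x": 0.97,"y": 0.7},
    {},
  ],
)

```text
$.motion[0]: bad value
```

```bash
cat >> h.py <<'E'
def shot(n,tag):
    import pickle
    o=ctrl.get_obs();c=cams.get_calibration(n);im=cams.snapshot(n)
    cv2.imwrite(f'pics/{tag}.png',im);pickle.dump((o,c,im),open(f'{tag}.pkl','wb'));return o,c,im
def load(tag):
    import pickle
    return pickle.load(open(f'{tag}.pkl','rb'))
np.set_printoptions(precision=4,suppress=True)
E
python3 -c "
from h import *
o,c,im=shot('wrist','w1');print(o['tool_pos'],o['orientation'],o['clock'],o['joint_pos'],o['force'])"
```

```text
[0.2211 0.6374 0.2446] [179.9259  -0.0091 -19.1298] 0.15 [ 87.3803  20.5833   0.6447  -0.0131 -70.1351 -16.5057] [-0.2892 -1.099   0.0981]
```

Request:
play_rows(
  motion=[
    {"x": 0.2,"y": 1},
    {"x": 0.2,"y": 1},
    {"x": 0.2,"y": 1},
    {"x": 0.2,"y": 1},
    {"x": 0.2,"y": 1},
    {"x": 0.2,"y": 1},
    {"x": 0.2,"y": 1},
    {"x": 0.2,"y": 1},
    {"x": 0.2,"y": 1},
    {"x": 0.2,"y": 1},
    {},
  ],
)

```text
$.motion[0]: bad value
```

```bash
python3 -c "
from h import *
o,c,im=shot('wrist','w2');print(o['tool_pos'],o['orientation'],o['clock'],o['joint_pos'])
a=load('w1')[2];cv2.imwrite('pics/m1.png',cv2.resize(np.hstack([a,im]),(800,300)))"
```

```text
[0.2211 0.6375 0.2448] [179.9459  -0.0055 -19.1263] 0.2 [ 87.3827  20.575    0.6549  -0.0107 -70.1333 -16.5054]
```

View pics/m1.png

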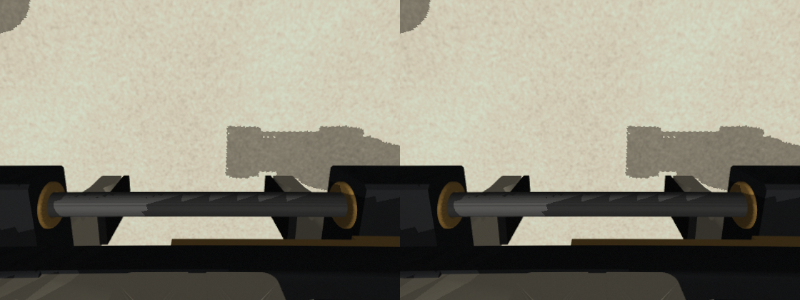

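The picture shows the fingers filling the lower half and free view only above row 230 or so. The arm hasn't moved: the rows were refused, presumably because every key is needed.

Request:
play_rows(
  motion=[
    {"x": 0.96,"y": 0.71,"z": 0,"rx": 0,"ry": 0,"rz": 0},
    {"x": 0.96,"y": 0.71,"z": 0,"rx": 0,"ry": 0,"rz": 0},
    {"x": 0.96,"y": 0.71,"z": 0,"rx": 0,"ry": 0,"rz": 0},
    {"x": 0.96,"y": 0.71,"z": 0,"rx": 0,"ry": 0,"rz": 0},
    {"x": 0.96,"y": 0.71,"z": 0,"rx": 0,"ry": 0,"rz": 0},
    {"x": 0.96,"y": 0.71,"z": 0,"rx": 0,"ry": 0,"rz": 0},
    {"x": 0.96,"y": 0.71,"z": 0,"rx": 0,"ry": 0,"rz": 0},
    {"x": 0.96,"y": 0.71,"z": 0,"rx": 0,"ry": 0,"rz": 0},
    {"x": 0.96,"y": 0.71,"z": 0,"rx": 0,"ry": 0,"rz": 0},
    {"x": 0.96,"y": 0.71,"z": 0,"rx": 0,"ry": 0,"rz": 0},
    {"x": 0.96,"y": 0.71,"z": 0,"rx": 0,"ry": 0,"rz": 0},
    {"x": 0.96,"y": 0.71,"z": 0,"rx": 0,"ry": 0,"rz": 0},
    {"x": 0.96,"y": 0.71,"z": 0,"rx": 0,"ry": 0,"rz": 0},
    {"x": 0.96,"y": 0.71,"z": 0,"rx": 0,"ry": 0,"rz": 0},
    {"x": 0,"y": 0,"z": 0,"rx": 0,"ry": 0,"rz": 0},
    {"x": 0,"y": 0,"z": 0,"rx": 0,"ry": 0,"rz": 0},
  ],
)

```text
clock: 2.25
tool_pos: [0.4573, 0.2923, 0.2455]
orientation: [-180.0, -0.0, -19.2]
force: [-0.1, -0.3, -0.4]
opening: 0.0876
gripper_force: 0.0
```

```bash
python3 -c "
from h import *
shot('wrist','w1')"
```

Request:
play_rows(
  motion=[
    {"x": 0.47,"y": 1,"z": 0,"rx": 0,"ry": 0,"rz": 0},
    {"x": 0.47,"y": 1,"z": 0,"rx": 0,"ry": 0,"rz": 0},
    {"x": 0.47,"y": 1,"z": 0,"rx": 0,"ry": 0,"rz": 0},
    {"x": 0.47,"y": 1,"z": 0,"rx": 0,"ry": 0,"rz": 0},
    {"x": 0,"y": 0,"z": 0,"rx": 0,"ry": 0,"rz": 0},
    {"x": 0,"y": 0,"z": 0,"rx": 0,"ry": 0,"rz": 0},
  ],
)

```text
clock: 3.05
tool_pos: [0.4688, 0.1836, 0.2455]
orientation: [-180.0, -0.0, -19.1]
force: [1.1, 0.3, 0.4]
opening: 0.0873
gripper_force: 0.0
```

```bash
python3 -c "
from h import *
shot('wrist','w2')"
```

Request:
play_rows(
  motion=[
    {"x": 0.47,"y": 1,"z": 0,"rx": 0,"ry": 0,"rz": 0},
    {"x": 0.47,"y": 1,"z": 0,"rx": 0,"ry": 0,"rz": 0},
    {"x": 0.47,"y": 1,"z": 0,"rx": 0,"ry": 0,"rz": 0},
    {"x": 0.47,"y": 1,"z": 0,"rx": 0,"ry": 0,"rz": 0},
    {"x": 0.47,"y": 1,"z": 0,"rx": 0,"ry": 0,"rz": 0},
    {"x": 0.47,"y": 1,"z": 0,"rx": 0,"ry": 0,"rz": 0},
    {"x": 0.47,"y": 1,"z": 0,"rx": 0,"ry": 0,"rz": 0},
    {"x": 0,"y": 0,"z": 0,"rx": 0,"ry": 0,"rz": 0},
    {"x": 0,"y": 0,"z": 0,"rx": 0,"ry": 0,"rz": 0},
  ],
)

```text
clock: 4.22
tool_pos: [0.4894, -0.0087, 0.2453]
orientation: [-180.0, 0.0, -19.1]
force: [0.6, -0.1, 0.5]
opening: 0.0877
gripper_force: 0.0
```

```bash
python3 -c "
from h import *
shot('wrist','w3')"
```

Request:
play_rows(
  motion=[
    {"x": 0,"y": 1,"z": 0,"rx": 0,"ry": 0,"rz": 0},
    {"x": 0,"y": 1,"z": 0,"rx": 0,"ry": 0,"rz": 0},
    {"x": 0,"y": 1,"z": 0,"rx": 0,"ry": 0,"rz": 0},
    {"x": 0,"y": 1,"z": 0,"rx": 0,"ry": 0,"rz": 0},
    {"x": 0,"y": 1,"z": 0,"rx": 0,"ry": 0,"rz": 0},
    {"x": 0,"y": 0,"z": 0,"rx": 0,"ry": 0,"rz": 0},
    {"x": 0,"y": 0,"z": 0,"rx": 0,"ry": 0,"rz": 0},
  ],
)

```text
clock: 5.15
tool_pos: [0.4486, -0.1268, 0.2454]
orientation: [-180.0, -0.0, -19.1]
force: [0.4, 0.5, 0.3]
opening: 0.0877
gripper_force: 0.0
```

```bash
python3 -c "
from h import *
shot('wrist','w4')"
```

Request:
play_rows(
  motion=[
    {"x": 0,"y": 1,"z": 0,"rx": 0,"ry": 0,"rz": 0},
    {"x": 0,"y": 1,"z": 0,"rx": 0,"ry": 0,"rz": 0},
    {"x": 0,"y": 1,"z": 0,"rx": 0,"ry": 0,"rz": 0},
    {"x": 0,"y": 1,"z": 0,"rx": 0,"ry": 0,"rz": 0},
    {"x": 0,"y": 1,"z": 0,"rx": 0,"ry": 0,"rz": 0},
    {"x": 0,"y": 0,"z": 0,"rx": 0,"ry": 0,"rz": 0},
    {"x": 0,"y": 0,"z": 0,"rx": 0,"ry": 0,"rz": 0},
  ],
)

```text
clock: 6.08
tool_pos: [0.4077, -0.245, 0.2453]
orientation: [-180.0, 0.0, -19.1]
force: [-0.7, -1.4, 0.1]
opening: 0.0874
gripper_force: 0.0
```

```bash
python3 -c "
from h import *
o=shot('wrist','w5')[0];print(o['clock'],o['tool_pos'],o['orientation'],o['joint_pos'])
I=[load('w%d'%i)[2][:300] for i in (1,2,3,4,5)]
I.append(I[0]*0)
g=[cv2.resize(i,(400,214)) for i in I[:4]]
cv2.imwrite('pics/m2.png',np.vstack([np.hstack(g[:2]),np.hstack(g[2:])]))"
```

```text
6.075 [ 0.4077 -0.245   0.2453] [-179.9944    0.0019  -19.106 ] [ -7.2221   1.4281 -23.535   -0.0065 -65.0376  78.1188]
```

View pics/m2.png

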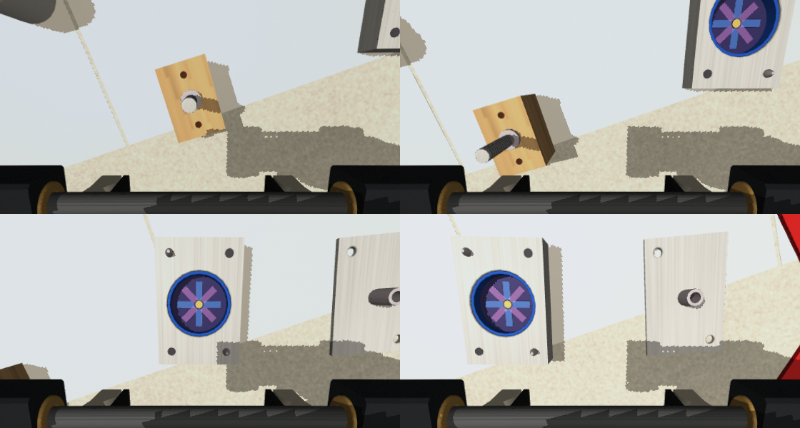

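The mosaic (scale 1/1.4) shows the stand with the rod's top at full-size (266,146) in w1. In w3 the mould's cavity is at (278,126), with pins top-left (237,55) and bottom-right (318,193). In w4 the plate's tube is at about (410,117), with holes at (360,53) and (434,175).

```bash
python3 - <<'E'
from h import *
def blobs(im,roi,th,lo=20,hi=900):
    x0,y0,x1,y1=roi;g=cv2.cvtColor(im,cv2.COLOR_BGR2GRAY)[y0:y1,x0:x1]
    n,l,s,ce=cv2.connectedComponentsWithStats((g<th).astype(np.uint8))
    return [(ce[i]+[x0,y0],s[i,4],s[i,2:4]) for i in range(1,n) if lo<s[i,4]<hi]
for t,roi in(('w3',(215,30,345,205)),('w4',(75,30,205,205)),('w4',(330,25,470,200)),('w5',(130,20,330,200))):
    o,c,im=load(t);print(t)
    for b in blobs(im,roi,130):print(b, onz(c,[b[0]],.04 if roi[0]in(215,75) else .008)[0])
for t in('w3','w4'):
    o,c,im=load(t);h=cv2.cvtColor(im,cv2.COLOR_BGR2HSV)
    m=cv2.inRange(h,(95,60,40),(165,255,255));m[260:]=0
    n,l,s,ce=cv2.connectedComponentsWithStats(cv2.morphologyEx(m,cv2.MORPH_CLOSE,np.ones((5,5))))
    i=1+s[1:,4].argmax();cn=max(cv2.findContours((l==i).astype(np.uint8),0,1)[0],key=len)
    e=cv2.fitEllipse(cv2.convexHull(cn));print(t,e,onz(c,[e[0]],.04),s[i])
# rod top
for t,roi in(('w1',(240,110,320,170)),('w2',(90,180,200,240))):
    o,c,im=load(t);x0,y0,x1,y1=roi
    hs=cv2.cvtColor(im,cv2.COLOR_BGR2HSV)[y0:y1,x0:x1]
    m=((hs[...,1]<60)&(hs[...,2]>110)).astype(np.uint8);n,l,s,ce=cv2.connectedComponentsWithStats(m)
    print(t,[(ce[i]+[x0,y0],s[i]) for i in range(1,n) if s[i,4]>30])
I=[load('w5')[2][20:210,110:350],load('w1')[2][60:220,200:330],load('w3')[2][20:210,210:360]]
cv2.imwrite('pics/m3.png',np.hstack([cv2.resize(i,(round(i.shape[1]*300/i.shape[0]),300),interpolation=cv2.INTER_CUBIC) for i in I])[:, :800])
E
```

```text
w3
(array([237.4545,  54.5657]), np.int32(99), array([12, 13], dtype=int32)) [ 0.6162 -0.0168  0.04  ]
(array([320.6613,  54.2661]), np.int32(124), array([12, 14], dtype=int32)) [ 0.5923 -0.0864  0.04  ]
(array([239.8511, 192.3085]), np.int32(94), array([11, 11], dtype=int32)) [0.4994 0.0249 0.04  ]
w4
(array([202.6055,  76.1284]), np.int32(327), array([  6, 112], dtype=int32)) [ 0.569  -0.0989  0.04  ]
(array([94.1176, 53.4118]), np.int32(119), array([15, 13], dtype=int32)) [ 0.6168 -0.0161  0.04  ]
(array([178.9397,  54.431 ]), np.int32(116), array([12, 13], dtype=int32)) [ 0.5924 -0.086   0.04  ]
(array([110.2021, 192.3723]), np.int32(94), array([12, 11], dtype=int32)) [0.4997 0.0254 0.04  ]
(array([187.9104, 192.7463]), np.int32(67), array([11, 10], dtype=int32)) [ 0.4748 -0.0453  0.04  ]
w4
(array([363.2308,  49.7692]), np.int32(26), array([ 9, 10], dtype=int32)) [ 0.5455 -0.2495  0.008 ]
(array([397.8911, 117.6502]), np.int32(303), array([25, 26], dtype=int32)) [ 0.4731 -0.2655  0.008 ]
(array([413.08  , 116.6514]), np.int32(175), array([15, 16], dtype=int32)) [ 0.469 -0.28   0
[... 919 characters left out ...]
8594, 125.19218444824219), (88.97988891601562, 91.92739868164062), 3.4385926723480225) [[ 0.5472 -0.0312  0.04  ]] [ 234   80   89   92 6338]
w4 ((143.78590393066406, 125.01325225830078), (86.58712005615234, 95.88326263427734), 140.58766174316406) [[ 0.5472 -0.0315  0.04  ]] [  99   79   91   93 6431]
w1 [(array([311.2403, 133.9677]), array([ 57,   0,  23,  60, 899], dtype=int32)), (array([265.9574, 141.9529]), array([ 13,  16,  29,  33, 658], dtype=int32))]
w2 [(array([106.9337, 213.1246]), array([   0,    0,   47,   60, 1991], dtype=int32)), (array([154.3543, 193.106 ]), array([ 48,   2,  28,  28, 302], dtype=int32)), (array([192.7069, 237.5862]), array([91, 54, 19,  6, 58], dtype=int32))]
```

View pics/m3.png

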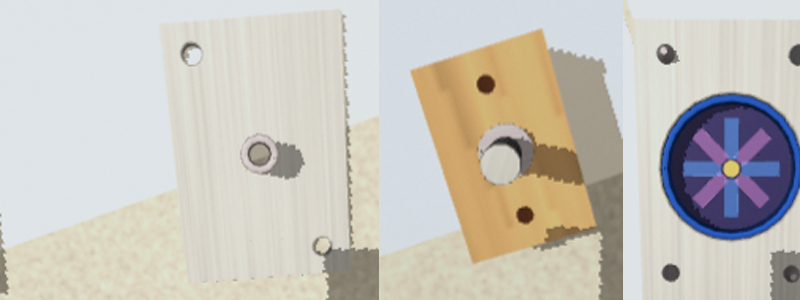

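The crop shows the plate's holes in w5 at about (231,53.6) and (313.9,175.2), and the tube mouth at (274,117.5). In w1 the handle's top is at (265,147). Now I'll triangulate.

```bash
python3 - <<'E'
from h import *
w=[None]+[load(f'w{i}') for i in range(1,6)];C=[None]+[x[1] for x in w[1:]]
print('tube',tri(C[4],(413.08,116.65),C[5],(273.72,117.62)))
print('mould screw',tri(C[3],(320.66,54.27),C[4],(178.94,54.43)),tri(C[3],(239.85,192.31),C[4],(110.2,192.37)))
print('rodtop',tri(C[1],(265.1,146.9),C[2],(116,217)))
def local(im,p,r=12):  # hole boundary: pixels darker than plate, hull centre
    x,y=map(int,p);g=cv2.cvtColor(im,cv2.COLOR_BGR2GRAY)[y-r:y+r+1,x-r:x+r+1]
    m=(g<170).astype(np.uint8);n,l,s,ce=cv2.connectedComponentsWithStats(m)
    pts=np.argwhere(m)[:,::-1];h=cv2.convexHull(pts.astype(np.float32));(c,ra)=cv2.minEnclosingCircle(h);return np.array(c)+[x-r,y-r],ra,m.sum()
for i,ps in((4,[(360,53),(434,175)]),(5,[(231,53.6),(313.9,175.2)])):
    q=[local(w[i][2],p) for p in ps];print(i,q)
for i,ps in((4,[(360,53),(434,175)]),(5,[(231,53.6),(313.9,175.2)])):
    P=onz(C[i],ps,.008);v=P[0]-P[1];print(P,P.mean(0),np.linalg.norm(v),np.degrees(np.arctan2(v[1],v[0]))-30.83)
# handle top/collar in w1 w2
m=cv2.Canny(w[5][2],60,150)
for i,pt in((4,(413,117)),(5,(274,117.5))):
    x,y=map(int,pt);g=w[i][2][y-22:y+23,x-22:x+23];
    cv2.imwrite(f'pics/t{i}.png',cv2.resize(g,(400,400),interpolation=2))
def crop(i,x,y,r):return cv2.resize(w[i][2][y-r:y+r,x-r:x+r],(260,260),interpolation=2)
cv2.imwrite('pics/m4.png',np.vstack([np.hstack([crop(4,413,117,26),crop(5,274,117,26),crop(2,126,212,26)]),np.hstack([crop(5,231,53,26),crop(5,314,175,26),crop(1,266,144,26)])]))
E
```

```text
tube (array([ 0.4735, -0.2658,  0.0488]), np.float64(0.0004438690098266285))
mould screw (array([ 0.5921, -0.0862,  0.0411]), np.float64(4.935689146214305e-05)) (array([0.4997, 0.0246, 0.0415]), np.float64(4.370199140603436e-05))
rodtop (array([0.5075, 0.2823, 0.1537]), np.float64(0.0005007454840444318))
4 [(array([361.1292,  52.736 ]), 6.534100532531738, np.uint64(54)), (array([434.    , 182.4706]), 12.826462745666504, np.uint64(109))]
5 [(array([230.2339,  53.6284]), 7.375370502471924, np.uint64(66)), (array([317.2419, 179.2419]), 10.971660614013672, np.uint64(150))]
[[ 0.5437 -0.2458  0.008 ]
 [ 0.4042 -0.2866  0.008 ]] [ 0.474  -0.2662  0.008 ] 0.14538478442540345 -14.515021632697508
[[ 0.5432 -0.2462  0.008 ]
 [ 0.4044 -0.2862  0.008 ]] [ 0.4738 -0.2662  0.008 ] 0.14448107025356974 -14.742564916449886
```

View pics/m4.png

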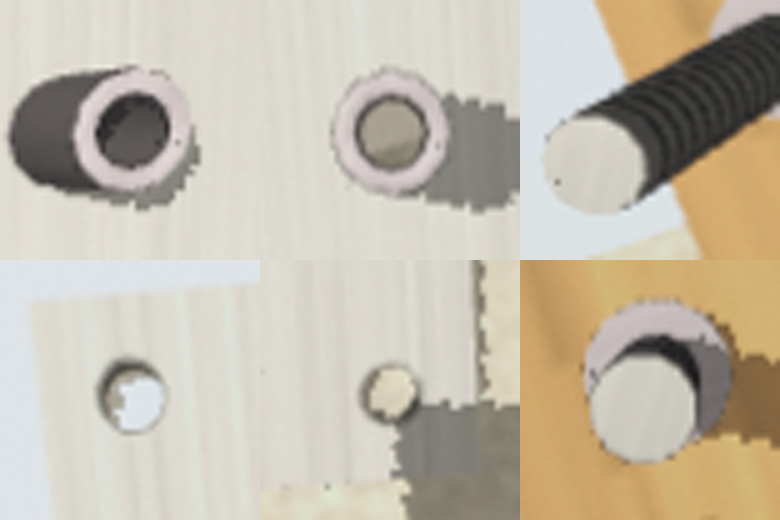

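The crop shows clean rim and hole edges. Heights check out: tube mouth 48.8 mm, mould top 41 mm, rod top 154 mm. Plate is at (0.4737,-0.2660), yaw -14.6; mould at (0.5462,-0.0309), yaw -19.35.

Request:
play_rows(
  motion=[
    {"x": 0.92,"y": -0.02,"z": 0.8,"rx": 0,"ry": 0,"rz": 0},
    {"x": 0.92,"y": -0.02,"z": 1,"rx": 0,"ry": 0,"rz": 0},
    {"x": 0.92,"y": -0.03,"z": 1,"rx": 0,"ry": 0,"rz": 0},
    {"x": 0,"y": 0,"z": 1,"rx": 0,"ry": 0,"rz": 0},
    {"x": 0,"y": 0,"z": 1,"rx": 0,"ry": 0,"rz": 0},
    {"x": 0,"y": 0,"z": 1,"rx": 0,"ry": 0,"rz": 0},
    {"x": 0,"y": 0,"z": 1,"rx": 0,"ry": 0,"rz": 0},
    {"x": 0,"y": 0,"z": 1,"rx": 0,"ry": 0,"rz": 0},
    {"x": 0,"y": 0,"z": 0.7,"rx": 0,"ry": 0,"rz": 0},
    {"x": 0,"y": 0,"z": 0,"rx": 0,"ry": 0,"rz": 0},
    {"x": 0,"y": 0,"z": 0,"rx": 0,"ry": 0,"rz": 0},
    {"x": 0,"y": 0,"z": 0,"rx": 0,"ry": 0,"rz": 0},
  ],
)

```text
clock: 7.62
tool_pos: [0.4739, -0.2664, 0.0338]
orientation: [-180.0, -0.1, -19.1]
force: [-0.8, 0.2, 0.4]
opening: 0.0875
gripper_force: 0.0
```

Request:
play_rows(
  fingers=-1,
  motion=[
    {"x": 0,"y": 0,"z": 0,"rx": 0,"ry": 0,"rz": 0},
    {"x": 0,"y": 0,"z": 0,"rx": 0,"ry": 0,"rz": 0},
    {"x": 0,"y": 0,"z": 0,"rx": 0,"ry": 0,"rz": 0},
    {"x": 0,"y": 0,"z": 0,"rx": 0,"ry": 0,"rz": 0},
    {"x": 0,"y": 0,"z": 0,"rx": 0,"ry": 0,"rz": 0},
    {"x": 0,"y": 0,"z": 0,"rx": 0,"ry": 0,"rz": 0},
    {"x": 0,"y": 0,"z": 0,"rx": 0,"ry": 0,"rz": 0},
    {"x": 0,"y": 0,"z": 0,"rx": 0,"ry": 0,"rz": 0},
  ],
)

```text
clock: 8.62
tool_pos: [0.4731, -0.2665, 0.0329]
orientation: [-180.0, -0.0, -19.1]
force: [-0.7, 0.1, -0.2]
opening: 0.0206
gripper_force: 30.0
```

Request:
play_rows(
  motion=[
    {"x": 0,"y": 0,"z": -0.5,"rx": 0,"ry": 0,"rz": 0},
    {"x": 0,"y": 0,"z": -0.9,"rx": 0,"ry": 0,"rz": 0},
    {"x": 0,"y": 0,"z": -0.9,"rx": 0,"ry": 0,"rz": 0},
    {"x": 0,"y": 0,"z": -0.9,"rx": 0,"ry": 0,"rz": 0},
    {"x": -0.03,"y": -0.7,"z": 0,"rx": 0,"ry": 0,"rz": 0},
    {"x": -0.03,"y": -0.98,"z": 0,"rx": 0,"ry": 0,"rz": 0},
    {"x": -0.03,"y": -0.98,"z": 0,"rx": 0,"ry": 0,"rz": 0},
    {"x": -0.03,"y": -0.98,"z": 0,"rx": 0,"ry": 0,"rz": 0},
    {"x": -0.03,"y": -0.98,"z": 0,"rx": 0,"ry": 0,"rz": 0},
    {"x": -0.03,"y": -0.98,"z": 0,"rx": 0,"ry": 0,"rz": 0},
    {"x": -0.03,"y": -0.98,"z": 0,"rx": 0,"ry": 0,"rz": 0},
    {"x": -0.03,"y": -0.98,"z": 0,"rx": 0,"ry": 0,"rz": 0},
    {"x": -0.03,"y": -0.98,"z": 0,"rx": 0,"ry": 0,"rz": 0},
    {"x": -0.03,"y": -0.82,"z": 0,"rx": 0,"ry": 0,"rz": 0},
    {"x": -0.02,"y": -0.5,"z": 0,"rx": 0,"ry": 0,"rz": 0.59},
    {"x": 0,"y": 0,"z": 0,"rx": 0,"ry": 0,"rz": 0.59},
    {"x": 0,"y": 0,"z": 0,"rx": 0,"ry": 0,"rz": 0},
    {"x": 0,"y": 0,"z": 0,"rx": 0,"ry": 0,"rz": 0},
    {"x": 0,"y": 0,"z": 0,"rx": 0,"ry": 0,"rz": 0},
  ],
)

```text
clock: 11.0
tool_pos: [0.5462, -0.031, 0.1128]
orientation: [180.0, 0.0, -23.8]
force: [-0.2, -1.2, -3.0]
opening: 0.0209
gripper_force: 30.0
```

```bash
python3 - <<'E'
from h import *
o,c,im=shot('wrist','w6');print(o['clock'],o['tool_pos'],o['orientation'],o['force'],o['moment'],o['opening'],o['gripper_force'])
ot,ct,it=shot('top','t6');os_,cs,is_=shot('side','s6')
a=it[150:270,200:360];b=is_[150:270,220:380]
cv2.imwrite('pics/m5.png',np.hstack([cv2.resize(im,(480,360)),np.vstack([cv2.resize(a,(240,180)),cv2.resize(b,(240,180))])]))
E
```

```text
11.0 [ 0.5462 -0.031   0.1128] [179.9954   0.0089 -23.8332] [-0.2187 -1.1746 -2.9815] [-0.073   0.004  -0.0352] 0.020939432156847498 29.999279687181115
```

View pics/m5.png

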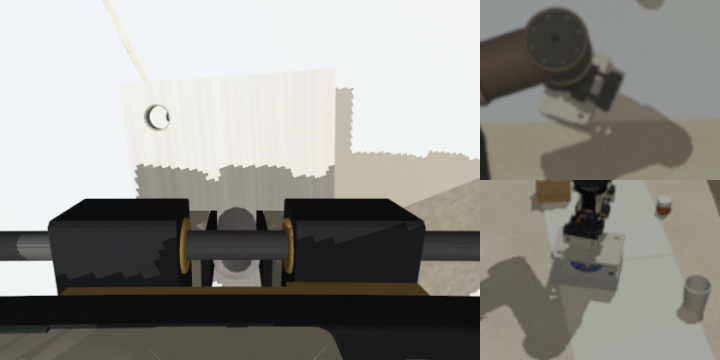

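The wrist picture shows the held plate: hole at (184,136), top corners at (140,99) and (391,79). I'll check its pose in the hand.

```bash
python3 - <<'E'
from h import *
o,c,im=load('w6');zt=o['tool_pos'][2]-.0329+.008
g=cv2.cvtColor(im,cv2.COLOR_BGR2GRAY).astype(float)
# top edge points: vertical gradient max along columns
pts=[]
for x in range(160,380,4):
    y0=int(99-20*(x-140)/251);s=cv2.GaussianBlur(g,(5,5),0)[y0-9:y0+10,x];d=np.abs(np.diff(s));pts.append((x,y0-9+d.argmax()+.5))
P=onz(c,pts,zt)[:,:2];vx,vy,x0,y0=cv2.fitLine(P.astype(np.float32),cv2.DIST_HUBER,0,.001,.001).ravel()
yaw=np.degrees(np.arctan2(vy,vx));yaw=(yaw+90)%180-90;print('edge dir',yaw,'yaw',yaw-90 if yaw>0 else yaw+90)
n=np.array([vy,-vx]);n*=np.sign(n[0]);print('centre to edge',n@(np.array([x0,y0])-o['tool_pos'][:2]))
m=(g[115:160,162:208]);ys,xs=np.where(m<np.median(m)-25);h=cv2.convexHull(np.c_[xs+162,ys+115].astype(np.float32));print(cv2.minEnclosingCircle(h),len(xs))
for p in((184.3,136.5),cv2.minEnclosingCircle(h)[0]):
    H=onz(c,[p],zt)[0,:2];v=H-o['tool_pos'][:2];print('hole',H,np.linalg.norm(v),np.degrees(np.arctan2(v[1],v[0]))-30.83)
E
```

```text
edge dir 70.03671 yaw -19.963287
centre to edge 0.08041327256332229
((182.7888946533203, 136.7888946533203), 16.10532569885254) 356
hole [ 0.6175 -0.0176] 0.07262364648171196 -20.173282144394737
hole [ 0.6177 -0.0169] 0.07290704680357356 -19.674749427405303
```

Request:
play_rows(
  motion=[
    {"x": 0,"y": 0,"z": 0.4,"rx": 0,"ry": 0,"rz": -0.14},
    {"x": 0,"y": 0,"z": 0.4,"rx": 0,"ry": 0,"rz": 0},
    {"x": 0,"y": 0,"z": 0.3,"rx": 0,"ry": 0,"rz": 0},
    {"x": 0,"y": 0,"z": 0.1,"rx": 0,"ry": 0,"rz": 0},
    {"x": 0,"y": 0,"z": 0.1,"rx": 0,"ry": 0,"rz": 0},
    {"x": 0,"y": 0,"z": 0.08,"rx": 0,"ry": 0,"rz": 0},
    {"x": 0,"y": 0,"z": 0,"rx": 0,"ry": 0,"rz": 0},
  ],
)

```text
clock: 12.02
tool_pos: [0.5463, -0.031, 0.0784]
orientation: [-180.0, -0.0, -23.3]
force: [0.1, 0.8, -3.5]
opening: 0.021
gripper_force: 30.0
```

Request:
play_rows(
  motion=[
    {"x": 0,"y": 0,"z": 0.06,"rx": 0,"ry": 0,"rz": 0},
    {"x": 0,"y": 0,"z": 0.06,"rx": 0,"ry": 0,"rz": 0},
    {"x": 0,"y": 0,"z": 0,"rx": 0,"ry": 0,"rz": 0},
    {"x": 0,"y": 0,"z": 0,"rx": 0,"ry": 0,"rz": 0},
  ],
)

```text
clock: 12.52
tool_pos: [0.5463, -0.031, 0.0754]
orientation: [180.0, -0.0, -23.3]
force: [-1.0, 0.2, -2.8]
opening: 0.0209
gripper_force: 30.0
```

Request:
play_rows(
  motion=[
    {"x": 0,"y": 0,"z": 0.06,"rx": 0,"ry": 0,"rz": 0},
    {"x": 0,"y": 0,"z": 0.04,"rx": 0,"ry": 0,"rz": 0},
    {"x": 0,"y": 0,"z": 0,"rx": 0,"ry": 0,"rz": 0},
    {"x": 0,"y": 0,"z": 0,"rx": 0,"ry": 0,"rz": 0},
  ],
)

```text
clock: 13.02
tool_pos: [0.5463, -0.031, 0.0729]
orientation: [-180.0, -0.0, -23.3]
force: [0.2, 0.2, -2.6]
opening: 0.0215
gripper_force: 30.0
```

Request:
play_rows(
  fingers=1,
  motion=[
    {"x": 0,"y": 0,"z": 0,"rx": 0,"ry": 0,"rz": 0},
    {"x": 0,"y": 0,"z": 0,"rx": 0,"ry": 0,"rz": 0},
    {"x": 0,"y": 0,"z": 0,"rx": 0,"ry": 0,"rz": 0},
    {"x": 0,"y": 0,"z": 0,"rx": 0,"ry": 0,"rz": 0},
    {"x": 0,"y": 0,"z": -0.6,"rx": 0,"ry": 0,"rz": 0},
    {"x": 0,"y": 0,"z": -1,"rx": 0,"ry": 0,"rz": 0},
    {"x": 0,"y": 0,"z": -1,"rx": 0,"ry": 0,"rz": 0},
    {"x": -0.5,"y": 0,"z": -1,"rx": 0,"ry": 0,"rz": 0},
    {"x": -0.6,"y": 0,"z": -1,"rx": 0,"ry": 0,"rz": 0},
    {"x": -0.7,"y": 0,"z": -1,"rx": 0,"ry": 0,"rz": 0},
    {"x": -0.6,"y": 0,"z": -1,"rx": 0,"ry": 0,"rz": 0},
    {"x": 0,"y": 0,"z": -0.3,"rx": 0,"ry": 0,"rz": 0},
    {"x": 0,"y": 0,"z": 0,"rx": 0,"ry": 0,"rz": 0},
    {"x": 0,"y": 0,"z": 0,"rx": 0,"ry": 0,"rz": 0},
  ],
)

```text
clock: 14.78
tool_pos: [0.491, -0.0074, 0.2446]
orientation: [180.0, 0.1, -23.3]
force: [-0.3, 0.3, -1.3]
opening: 0.0876
gripper_force: 0.0
```

```bash
python3 - <<'E'
from h import *
o,c,im=shot('wrist','w7');print(o['clock'],o['tool_pos'],o['orientation'],o['joint_pos'])
ex=proj(c,[[.5463,-.031,.088],[.6170,-.0165,.052],[.4755,-.0455,.052],[.6170,-.0165,.048],[.4755,-.0455,.048]]);print(ex)
def cr(p,r):
    x,y=map(int,p);return cv2.resize(im[max(y-r,0):y+r,x-r:x+r],(250,250),interpolation=2)
cv2.imwrite('pics/m6.png',np.vstack([np.hstack([cr(ex[0],28),cr(ex[1],28),cr(ex[2],28)]),cv2.resize(im[:260],(750,348))]))
E
```

```text
14.775 [ 0.491  -0.0074  0.2446] [179.9532   0.064  -23.3052] [ 22.1129   3.079  -21.8879  -0.0141 -65.1113  44.5878]
[[275.4347 128.3769]
 [226.8966  55.7263]
 [319.5119 192.2407]
 [227.4969  56.5111]
 [319.0111 191.4118]]
```

View pics/m6.png

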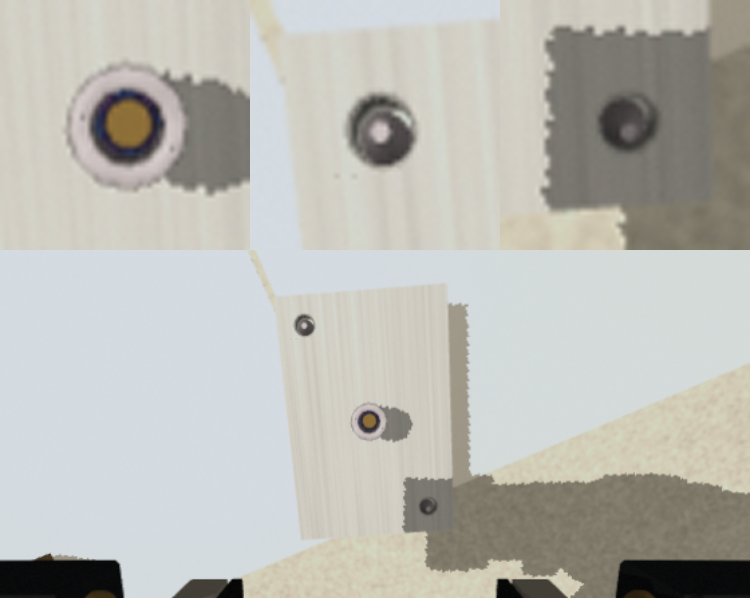

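Both pins stand in their holes and the tube mouth is at (275,128) as predicted, so the plate is flush. Next, the rod.

```bash
python3 - <<'E'
from h import *
c1,c2=load('w1')[1],load('w2')[1];c7=load('w7')[1]
print('tri',tri(c1,(264.6,147.8),c2,(115.4,218.8)));print(onz(c1,[(264.6,147.8)],.155),onz(c2,[(115.4,218.8)],.155))
print('collar',onz(c1,[(267.6,140.4)],.081)); print('mouth',onz(c7,[(275.2,128)],.088))
im=load('w1')[2];hs=cv2.cvtColor(im,cv2.COLOR_BGR2HSV)
m=cv2.inRange(hs,(8,90,60),(28,255,255));m[230:]=0
n,l,s,ce=cv2.connectedComponentsWithStats(m);i=1+s[1:,4].argmax();hull=cv2.convexHull(np.argwhere(l==i)[:,::-1].astype(np.float32))
P=onz(c1,hull.reshape(-1,2),.075)[:,:2].astype(np.float32);print('stand top',cv2.minAreaRect(P*1000))
o=ctrl.get_obs();a=np.radians(o['orientation'][2])
X=np.array([np.cos(a),np.sin(a)]);Y=np.array([np.sin(a),-np.cos(a)])
for t in((.5075,.2823),):
    d=np.array(t)-o['tool_pos'][:2];print('move tool x,y units',X@d/.025,Y@d/.025)
E
```

```text
tri (array([0.5068, 0.2827, 0.1546]), np.float64(2.163437338269547e-05))
[[0.5069 0.2826 0.155 ]] [[0.5069 0.2825 0.155 ]]
collar [[0.5072 0.2822 0.081 ]]
mouth [[ 0.5466 -0.0309  0.088 ]]
stand top ((506.9879455566406, 282.5982971191406), (60.03941345214844, 89.85813903808594), 87.36931610107422)
move tool x,y units -3.9786594565361875 -10.907609807354032
```

Request:
play_rows(
  motion=[
    {"x": -0.33,"y": -0.91,"z": 0,"rx": 0,"ry": 0,"rz": 0},
    {"x": -0.33,"y": -0.91,"z": 0,"rx": 0,"ry": 0,"rz": 0},
    {"x": -0.33,"y": -0.91,"z": 0,"rx": 0,"ry": 0,"rz": 0},
    {"x": -0.33,"y": -0.91,"z": 0,"rx": 0,"ry": 0,"rz": 0},
    {"x": -0.33,"y": -0.91,"z": 0,"rx": 0,"ry": 0,"rz": 0},
    {"x": -0.33,"y": -0.91,"z": 0,"rx": 0,"ry": 0,"rz": 0},
    {"x": -0.33,"y": -0.91,"z": 0,"rx": 0,"ry": 0,"rz": 0},
    {"x": -0.33,"y": -0.91,"z": 0,"rx": 0,"ry": 0,"rz": 0},
    {"x": -0.33,"y": -0.91,"z": 0,"rx": 0,"ry": 0,"rz": 0},
    {"x": -0.33,"y": -0.91,"z": 0,"rx": 0,"ry": 0,"rz": 0},
    {"x": -0.35,"y": -0.91,"z": 0,"rx": 0,"ry": 0,"rz": 0},
    {"x": -0.34,"y": -0.9,"z": 0,"rx": 0,"ry": 0,"rz": 0},
  ],
)

```text
clock: 16.32
tool_pos: [0.5074, 0.2844, 0.2453]
orientation: [180.0, 0.0, -23.3]
force: [0.3, 0.2, 0.0]
opening: 0.0877
gripper_force: 0.0
```

Request:
play_rows(
  motion=[
    {"x": 0,"y": 0,"z": 0,"rx": 0,"ry": 0,"rz": 1},
    {"x": 0,"y": 0,"z": 0,"rx": 0,"ry": 0,"rz": 1},
    {"x": 0,"y": 0,"z": 0,"rx": 0,"ry": 0,"rz": 1},
    {"x": 0,"y": 0,"z": 0,"rx": 0,"ry": 0,"rz": 1},
    {"x": 0,"y": 0,"z": 0,"rx": 0,"ry": 0,"rz": 1},
    {"x": 0,"y": 0,"z": 0,"rx": 0,"ry": 0,"rz": 1},
    {"x": 0,"y": 0,"z": 0,"rx": 0,"ry": 0,"rz": 1},
    {"x": 0,"y": 0,"z": 0,"rx": 0,"ry": 0,"rz": 1},
    {"x": 0,"y": 0,"z": 0,"rx": 0,"ry": 0,"rz": 1},
    {"x": 0,"y": 0,"z": 0,"rx": 0,"ry": 0,"rz": 1},
    {"x": 0,"y": 0,"z": 0,"rx": 0,"ry": 0,"rz": 1},
    {"x": 0,"y": 0,"z": 0,"rx": 0,"ry": 0,"rz": 0.75},
    {"x": 0,"y": 0,"z": 0,"rx": 0,"ry": 0,"rz": 0},
    {"x": 0,"y": 0,"z": 0,"rx": 0,"ry": 0,"rz": 0},
  ],
)

```text
clock: 18.08
tool_pos: [0.5074, 0.2831, 0.2453]
orientation: [180.0, -0.0, -70.2]
force: [-0.3, 0.6, -0.7]
opening: 0.0876
gripper_force: 0.0
```

Request:
play_rows(
  motion=[
    {"x": 0,"y": 0,"z": 0.6,"rx": 0,"ry": 0,"rz": 0},
    {"x": 0,"y": 0,"z": 1,"rx": 0,"ry": 0,"rz": 0},
    {"x": 0,"y": 0,"z": 1,"rx": 0,"ry": 0,"rz": 0},
    {"x": 0,"y": 0,"z": 1,"rx": 0,"ry": 0,"rz": 0},
    {"x": 0,"y": 0,"z": 1,"rx": 0,"ry": 0,"rz": 0},
    {"x": 0,"y": 0,"z": 0.53,"rx": 0,"ry": 0,"rz": 0},
    {"x": 0,"y": 0,"z": 0,"rx": 0,"ry": 0,"rz": 0},
    {"x": 0,"y": 0,"z": 0,"rx": 0,"ry": 0,"rz": 0},
  ],
)

```text
clock: 19.08
tool_pos: [0.5078, 0.283, 0.1178]
orientation: [-179.9, 0.0, -70.3]
force: [0.1, -0.1, 0.8]
opening: 0.0879
gripper_force: 0.0
```

Request:
play_rows(
  fingers=-1,
  motion=[
    {"x": 0,"y": 0,"z": 0,"rx": 0,"ry": 0,"rz": 0},
    {"x": 0,"y": 0,"z": 0,"rx": 0,"ry": 0,"rz": 0},
    {"x": 0,"y": 0,"z": 0,"rx": 0,"ry": 0,"rz": 0},
    {"x": 0,"y": 0,"z": 0,"rx": 0,"ry": 0,"rz": 0},
    {"x": 0,"y": 0,"z": 0,"rx": 0,"ry": 0,"rz": 0},
    {"x": 0,"y": 0,"z": 0,"rx": 0,"ry": 0,"rz": 0},
    {"x": 0,"y": 0,"z": 0,"rx": 0,"ry": 0,"rz": 0},
    {"x": 0,"y": 0,"z": 0,"rx": 0,"ry": 0,"rz": 0},
  ],
)

```text
clock: 20.08
tool_pos: [0.5073, 0.2827, 0.1171]
orientation: [180.0, -0.0, -70.3]
force: [0.5, -0.0, -1.6]
opening: 0.0138
gripper_force: 30.5
```

Request:
play_rows(
  motion=[
    {"x": 0,"y": 0,"z": -0.5,"rx": 0,"ry": 0,"rz": 0},
    {"x": 0,"y": 0,"z": -1,"rx": 0,"ry": 0,"rz": 0},
    {"x": 0,"y": 0,"z": -1,"rx": 0,"ry": 0,"rz": 0},
    {"x": 0,"y": 0,"z": -1,"rx": 0,"ry": 0,"rz": 0},
    {"x": 0,"y": 0,"z": -1,"rx": 0,"ry": 0,"rz": 0},
    {"x": 0,"y": 0,"z": -0.5,"rx": 0,"ry": 0,"rz": 0},
  ],
)

```text
clock: 20.82
tool_pos: [0.5078, 0.2831, 0.2443]
orientation: [-179.9, 0.1, -70.3]
force: [0.3, 1.4, -1.4]
opening: 0.0134
gripper_force: 30.0
```

Request:
play_rows(
  motion=[
    {"x": 0.6,"y": 0.13,"z": 0,"rx": 0,"ry": 0,"rz": 0},
    {"x": 0.95,"y": 0.21,"z": 0,"rx": 0,"ry": 0,"rz": 0},
    {"x": 0.95,"y": 0.21,"z": 0,"rx": 0,"ry": 0,"rz": 0},
    {"x": 0.95,"y": 0.21,"z": 0,"rx": 0,"ry": 0,"rz": 0},
    {"x": 0.95,"y": 0.21,"z": 0,"rx": 0,"ry": 0,"rz": 0},
    {"x": 0.95,"y": 0.21,"z": 0,"rx": 0,"ry": 0,"rz": 0},
    {"x": 0.95,"y": 0.21,"z": 0,"rx": 0,"ry": 0,"rz": 0},
    {"x": 0.95,"y": 0.21,"z": 0,"rx": 0,"ry": 0,"rz": 0},
    {"x": 0.95,"y": 0.21,"z": 0,"rx": 0,"ry": 0,"rz": 0},
    {"x": 0.95,"y": 0.21,"z": 0,"rx": 0,"ry": 0,"rz": 0},
    {"x": 0.95,"y": 0.21,"z": 0,"rx": 0,"ry": 0,"rz": 0},
    {"x": 0.95,"y": 0.21,"z": 0,"rx": 0,"ry": 0,"rz": 0},
    {"x": 0.95,"y": 0.21,"z": 0,"rx": 0,"ry": 0,"rz": 0},
    {"x": 0.34,"y": 0.1,"z": 0,"rx": 0,"ry": 0,"rz": 0},
    {"x": 0,"y": 0,"z": 0,"rx": 0,"ry": 0,"rz": 0},
    {"x": 0,"y": 0,"z": 0,"rx": 0,"ry": 0,"rz": 0},
    {"x": 0,"y": 0,"z": 0,"rx": 0,"ry": 0,"rz": 0},
  ],
)

```text
clock: 22.95
tool_pos: [0.5467, -0.0303, 0.2421]
orientation: [-180.0, 0.0, -70.2]
force: [-0.3, 0.5, -0.3]
opening: 0.0132
gripper_force: 30.0
```

```bash
python3 - <<'E'
from h import *
o,c,im=shot('wrist','w8');print(o['clock'],o['tool_pos'],o['orientation'],o['joint_pos'],o['gripper_force'])
T=o['tool_pos'];z0=T[2]-.0421
print(proj(c,[[T[0],T[1],z0],[T[0],T[1],z0-.066],[.5465,-.0309,.088]]))
ot,ct,it=shot('top','t8');os_,cs,is_=shot('side','s8')
for n,cc in(('top',ct),('side',cs)):print(n,proj(cc,[[T[0],T[1],z0],[T[0],T[1],z0-.066],[.5465,-.0309,.088]]))
b=is_[155:235,240:347]
cv2.imwrite('pics/m7.png',np.hstack([cv2.resize(im,(400,300)),cv2.resize(b,(400,300),interpolation=2)]))
E
```

```text
22.95 [ 0.5467 -0.0303  0.2421] [-179.9991    0.0031  -70.2351] [ 17.3293   8.691  -15.7947  -0.0035 -65.5135   2.4371] 29.99976396560669
[[277.9245 248.0965]
 [277.3499 216.1008]
 [277.5037 201.2587]]
top [[259.9564 198.7956]
 [261.3958 202.0911]
 [262.4988 204.2505]]
side [[292.49   167.801 ]
 [291.9977 182.7222]
 [291.6541 192.7707]]
```

View pics/m7.png

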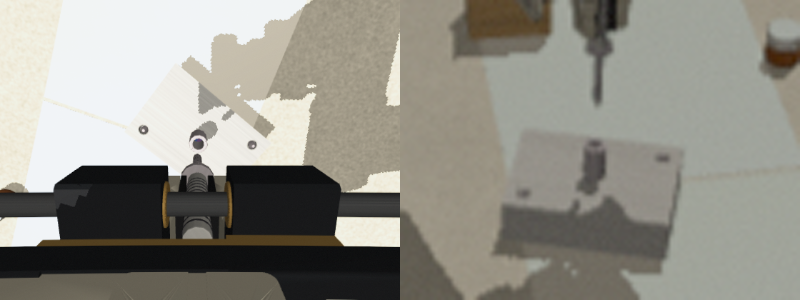

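The wrist picture shows the rod tip at (277,217) and the tube mouth at (278,199), within 1–2 px of prediction. The side view shows the rod upright above the tube.

Request:
play_rows(
  motion=[
    {"x": 0.04,"y": 0,"z": 0.5,"rx": 0,"ry": 0,"rz": 0},
    {"x": 0,"y": 0,"z": 0.8,"rx": 0,"ry": 0,"rz": 0},
    {"x": 0,"y": 0,"z": 0.5,"rx": 0,"ry": 0,"rz": 0},
    {"x": 0,"y": 0,"z": 0.3,"rx": 0,"ry": 0,"rz": 0},
    {"x": 0,"y": 0,"z": 0.3,"rx": 0,"ry": 0,"rz": 0},
    {"x": 0,"y": 0,"z": 0,"rx": 0,"ry": 0,"rz": 0},
  ],
)

```text
clock: 23.85
tool_pos: [0.5469, -0.0319, 0.1817]
orientation: [180.0, 0.0, -70.3]
force: [-0.1, -0.5, -0.7]
opening: 0.0135
gripper_force: 30.0
```

Request:
play_rows(
  motion=[
    {"x": 0,"y": 0,"z": 0.3,"rx": 0,"ry": 0,"rz": 0},
    {"x": 0,"y": 0,"z": 0.3,"rx": 0,"ry": 0,"rz": 0},
    {"x": 0,"y": 0,"z": 0,"rx": 0,"ry": 0,"rz": 0},
  ],
)

```text
clock: 24.22
tool_pos: [0.5466, -0.0319, 0.1664]
orientation: [179.9, 0.0, -70.3]
force: [-0.7, -0.2, -0.1]
opening: 0.0134
gripper_force: 30.0
```

Request:
play_rows(
  motion=[
    {"x": -0.02,"y": 0,"z": 0.3,"rx": 0,"ry": 0,"rz": 0},
    {"x": 0,"y": 0,"z": 0.3,"rx": 0,"ry": 0,"rz": 0},
    {"x": 0,"y": 0,"z": 0.3,"rx": 0,"ry": 0,"rz": 0},
    {"x": 0,"y": 0,"z": 0.24,"rx": 0,"ry": 0,"rz": 0},
    {"x": 0,"y": 0,"z": 0,"rx": 0,"ry": 0,"rz": 0},
    {"x": 0,"y": 0,"z": 0,"rx": 0,"ry": 0,"rz": 0},
  ],
)

```text
clock: 24.98
tool_pos: [0.5471, -0.0313, 0.1388]
orientation: [-180.0, -0.0, -70.3]
force: [0.1, -0.0, -0.5]
opening: 0.0133
gripper_force: 30.0
```

Request:
play_rows(
  motion=[
    {"x": 0,"y": 0,"z": 0.1,"rx": 0,"ry": 0,"rz": 0},
    {"x": 0,"y": 0,"z": 0.06,"rx": 0,"ry": 0,"rz": 0},
    {"x": 0,"y": 0,"z": 0,"rx": 0,"ry": 0,"rz": 0},
    {"x": 0,"y": 0,"z": 0,"rx": 0,"ry": 0,"rz": 0},
  ],
)

```text
clock: 25.48
tool_pos: [0.5469, -0.0313, 0.1347]
orientation: [-180.0, -0.0, -70.3]
force: [-0.4, 0.1, -0.5]
opening: 0.0131
gripper_force: 30.0
```

Request:
play_rows(
  motion=[
    {"x": 0,"y": 0,"z": 0.08,"rx": 0,"ry": 0,"rz": 0},
    {"x": 0,"y": 0,"z": 0.06,"rx": 0,"ry": 0,"rz": 0},
    {"x": 0,"y": 0,"z": 0,"rx": 0,"ry": 0,"rz": 0},
    {"x": 0,"y": 0,"z": 0,"rx": 0,"ry": 0,"rz": 0},
  ],
)

```text
clock: 25.98
tool_pos: [0.5469, -0.0314, 0.1311]
orientation: [-180.0, -0.0, -70.3]
force: [-0.3, 0.6, -0.7]
opening: 0.0136
gripper_force: 30.0
```

Request:
play_rows(
  motion=[
    {"x": 0,"y": 0,"z": 0.03,"rx": 0,"ry": 0,"rz": 0},
    {"x": 0,"y": 0,"z": 0,"rx": 0,"ry": 0,"rz": 0},
    {"x": 0,"y": 0,"z": 0,"rx": 0,"ry": 0,"rz": 0},
  ],
)

```text
clock: 26.35
tool_pos: [0.5469, -0.0313, 0.1304]
orientation: [-180.0, -0.0, -70.3]
force: [0.1, -0.3, -1.0]
opening: 0.0138
gripper_force: 30.0
```

Request:
play_rows(
  motion=[
    {"x": 0,"y": 0,"z": 0.03,"rx": 0,"ry": 0,"rz": 0},
    {"x": 0,"y": 0,"z": 0,"rx": 0,"ry": 0,"rz": 0},
    {"x": 0,"y": 0,"z": 0,"rx": 0,"ry": 0,"rz": 0},
  ],
)

```text
clock: 26.72
tool_pos: [0.547, -0.0314, 0.1299]
orientation: [-180.0, -0.0, -70.3]
force: [-1.0, 0.6, 4.3]
opening: 0.0134
gripper_force: 30.0
```

Request:
play_rows(
  motion=[
    {"x": 0,"y": 0,"z": 0.02,"rx": 0,"ry": 0,"rz": 0},
    {"x": 0,"y": 0,"z": 0,"rx": 0,"ry": 0,"rz": 0},
    {"x": 0,"y": 0,"z": 0,"rx": 0,"ry": 0,"rz": 0},
  ],
)

```text
clock: 27.1
tool_pos: [0.547, -0.0314, 0.1299]
orientation: [-180.0, -0.0, -70.3]
force: [-3.1, 0.7, 9.1]
opening: 0.0133
gripper_force: 30.0
```

Contact at 0.1299 with 9 N: the collar is stopped on the rim. Now I draw it out.

Request:
play_rows(
  motion=[
    {"x": 0,"y": 0,"z": -0.2,"rx": 0,"ry": 0,"rz": 0},
    {"x": 0,"y": 0,"z": -0.5,"rx": 0,"ry": 0,"rz": 0},
    {"x": 0,"y": 0,"z": -0.6,"rx": 0,"ry": 0,"rz": 0},
    {"x": 0,"y": 0,"z": -0.6,"rx": 0,"ry": 0,"rz": 0},
    {"x": 0,"y": 0,"z": -0.8,"rx": 0,"ry": 0,"rz": 0},
    {"x": 0,"y": 0,"z": -0.8,"rx": 0,"ry": 0,"rz": 0},
    {"x": 0,"y": 0,"z": -1,"rx": 0,"ry": 0,"rz": 0},
    {"x": 0,"y": 0,"z": -1,"rx": 0,"ry": 0,"rz": 0},
    {"x": 0,"y": 0,"z": -1,"rx": 0,"ry": 0,"rz": 0},
    {"x": 0,"y": 0,"z": -1,"rx": 0,"ry": 0,"rz": 0},
    {"x": 0,"y": 0,"z": 0,"rx": 0,"ry": 0,"rz": 0},
    {"x": 0,"y": 0,"z": 0,"rx": 0,"ry": 0,"rz": 0},
  ],
)

```text
clock: 28.6
tool_pos: [0.5465, -0.0313, 0.3165]
orientation: [180.0, 0.0, -70.3]
force: [0.5, -0.7, -0.9]
opening: 0.0136
gripper_force: 30.0
```

```bash
python3 - <<'E'
from h import *
o,c,im=shot('wrist','w9');T=o['tool_pos'];print(o['clock'],T,o['orientation'],o['joint_pos'],o['force'])
print('exp mouth,pins',proj(c,[[.5466,-.0309,.088],[.6170,-.0165,.052],[.4755,-.0455,.052]]),'tip',proj(c,[[T[0],T[1],T[2]-.108]]))
cv2.imwrite('pics/m8.png',im[0:300,100:480])
E
```

```text
28.6 [ 0.5465 -0.0313  0.3165] [179.9993   0.0278 -70.2925] [ 17.2143   6.2245  -8.9029  -0.0287 -74.8745   2.5007] [ 0.5027 -0.6855 -0.9422]
exp mouth,pins [[276.5471 186.1466]
 [213.179  171.4845]
 [339.6035 189.2645]] tip [[277.3469 216.0622]]
```

View pics/m8.png

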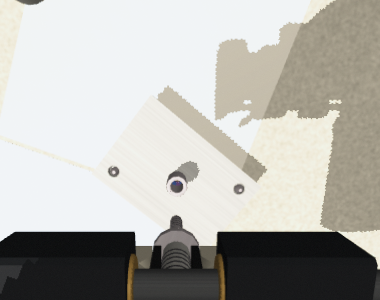

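The picture shows the rod clear, the tube mouth at full-frame (276,186) and pins at (213,171) and (339,188), all as predicted, so the plate is still flush. Next I roll the tool, then swing it sideways to level, so the pads carry the rod's weight.

Request:
play_rows(
  motion=[
    {"x": 0,"y": 0,"z": 0,"rx": 0,"ry": 0,"rz": 1},
    {"x": 0,"y": 0,"z": 0,"rx": 0,"ry": 0,"rz": 1},
    {"x": 0,"y": 0,"z": 0,"rx": 0,"ry": 0,"rz": 1},
    {"x": 0,"y": 0,"z": 0,"rx": 0,"ry": 0,"rz": 1},
    {"x": 0,"y": 0,"z": 0,"rx": 0,"ry": 0,"rz": 1},
    {"x": 0,"y": 0,"z": 0,"rx": 0,"ry": 0,"rz": 1},
    {"x": 0,"y": 0,"z": 0,"rx": 0,"ry": 0,"rz": 1},
    {"x": 0,"y": 0,"z": 0,"rx": 0,"ry": 0,"rz": 1},
    {"x": 0,"y": 0,"z": 0,"rx": 0,"ry": 0,"rz": 1},
    {"x": 0,"y": 0,"z": 0,"rx": 0,"ry": 0,"rz": 1},
    {"x": 0,"y": 0,"z": 0,"rx": 0,"ry": 0,"rz": 1},
    {"x": 0,"y": 0,"z": 0,"rx": 0,"ry": 0,"rz": 1},
    {"x": 0,"y": 0,"z": 0,"rx": 0,"ry": 0,"rz": 1},
    {"x": 0,"y": 0,"z": 0,"rx": 0,"ry": 0,"rz": 1},
    {"x": 0,"y": 0,"z": 0,"rx": 0,"ry": 0,"rz": 1},
    {"x": 0,"y": 0,"z": 0,"rx": 0,"ry": 0,"rz": 1},
    {"x": 0,"y": 0,"z": 0,"rx": 0,"ry": 0,"rz": 1},
    {"x": 0,"y": 0,"z": 0,"rx": 0,"ry": 0,"rz": 1},
    {"x": 0,"y": 0,"z": 0,"rx": 0,"ry": 0,"rz": 1},
    {"x": 0,"y": 0,"z": 0,"rx": 0,"ry": 0,"rz": 1},
  ],
)

```text
clock: 31.15
tool_pos: [0.5464, -0.0314, 0.3156]
orientation: [180.0, -0.1, -150.4]
force: [0.3, 1.3, -1.6]
opening: 0.0134
gripper_force: 30.0
```

Request:
play_rows(
  motion=[
    {"x": 0,"y": 0,"z": 0,"rx": 0,"ry": 0,"rz": 1},
    {"x": 0,"y": 0,"z": 0,"rx": 0,"ry": 0,"rz": 1},
    {"x": 0,"y": 0,"z": 0,"rx": 0,"ry": 0,"rz": 0.5},
    {"x": 0,"y": -0.7,"z": 0,"rx": 1,"ry": 0,"rz": 0},
    {"x": 0,"y": -0.7,"z": 0,"rx": 1,"ry": 0,"rz": 0},
    {"x": 0,"y": -0.7,"z": 0,"rx": 1,"ry": 0,"rz": 0},
    {"x": 0,"y": -0.7,"z": 0,"rx": 1,"ry": 0,"rz": 0},
    {"x": 0,"y": 0,"z": 0,"rx": 0,"ry": 0,"rz": 0},
  ],
)

```text
clock: 32.15
tool_pos: [0.5697, -0.0967, 0.3231]
orientation: [-164.0, -0.1, -160.2]
force: [-0.6, 0.4, -0.9]
opening: 0.0135
gripper_force: 30.0
```

```bash
python3 -c "
from h import *
o=ctrl.get_obs();print(o['clock'],o['tool_pos'],o['orientation'],o['joint_pos'],o['gripper_force'],o['opening'])"
```

```text
32.15 [ 0.5697 -0.0967  0.3231] [-164.0095   -0.1075 -160.2438] [ 19.5845   5.3249 -17.7677  17.2965 -67.905  -96.502 ] 29.999871253967285 0.01345719133813515
```

j4 is heading for +90°, close to its +95° limit, so I swing the other way, where there's room.

Request:
play_rows(
  motion=[
    {"x": 0,"y": 0.8,"z": 0,"rx": -1,"ry": 0,"rz": 0},
    {"x": 0,"y": 0.8,"z": 0,"rx": -1,"ry": 0,"rz": 0},
    {"x": 0,"y": 0.8,"z": 0,"rx": -1,"ry": 0,"rz": 0},
    {"x": 0,"y": 0.8,"z": 0,"rx": -1,"ry": 0,"rz": 0},
    {"x": 0,"y": 0.8,"z": 0,"rx": -1,"ry": 0,"rz": 0},
    {"x": 0,"y": 0.8,"z": 0,"rx": -1,"ry": 0,"rz": 0},
    {"x": 0,"y": 0.8,"z": 0,"rx": -1,"ry": 0,"rz": 0},
    {"x": 0,"y": 0.8,"z": 0,"rx": -1,"ry": 0,"rz": 0},
    {"x": 0,"y": 0.8,"z": 0,"rx": -1,"ry": 0,"rz": 0},
    {"x": 0,"y": 0.8,"z": 0,"rx": -1,"ry": 0,"rz": 0},
    {"x": 0,"y": 0.8,"z": 0,"rx": -1,"ry": 0,"rz": 0},
    {"x": 0,"y": 0.8,"z": 0,"rx": -1,"ry": 0,"rz": 0},
  ],
)

```text
clock: 33.65
tool_pos: [0.4921, 0.1228, 0.349]
orientation: [147.8, 0.1, -160.2]
force: [-1.2, 0.5, -0.5]
opening: 0.0132
gripper_force: 30.0
```

```bash
python3 -c "
from h import *
o=ctrl.get_obs();print(o['clock'],o['tool_pos'],o['orientation'],o['joint_pos'],o['gripper_force'],o['opening'])"
```

```text
33.65 [0.4921 0.1228 0.349 ] [ 147.756     0.0771 -160.216 ] [ 11.0159   7.884    2.7947 -31.8347 -90.2784 -79.8366] 29.999283850193024 0.013217397169032172
```

Request:
play_rows(
  motion=[
    {"x": 0,"y": 0.8,"z": 0,"rx": -1,"ry": 0,"rz": 0},
    {"x": 0,"y": 0.8,"z": 0,"rx": -1,"ry": 0,"rz": 0},
    {"x": 0,"y": 0.8,"z": 0,"rx": -1,"ry": 0,"rz": 0},
    {"x": 0,"y": 0.8,"z": 0,"rx": -1,"ry": 0,"rz": 0},
    {"x": 0,"y": 0.8,"z": 0,"rx": -1,"ry": 0,"rz": 0},
    {"x": 0,"y": 0.8,"z": 0,"rx": -1,"ry": 0,"rz": 0},
    {"x": 0,"y": 0.8,"z": 0,"rx": -1,"ry": 0,"rz": 0},
    {"x": 0,"y": 0.8,"z": 0,"rx": -1,"ry": 0,"rz": 0},
    {"x": 0,"y": 0.8,"z": 0,"rx": -1,"ry": 0,"rz": 0},
    {"x": 0,"y": 0.8,"z": 0,"rx": -1,"ry": 0,"rz": 0},
    {"x": 0,"y": 0.6,"z": 0,"rx": -1,"ry": 0,"rz": 0},
    {"x": 0,"y": 0.4,"z": 0,"rx": -1,"ry": 0,"rz": 0},
    {"x": 0,"y": 0.2,"z": 0,"rx": -1,"ry": 0,"rz": 0},
    {"x": 0,"y": 0,"z": 0,"rx": -0.7,"ry": 0,"rz": 0},
    {"x": 0,"y": 0,"z": 0,"rx": 0,"ry": 0,"rz": 0},
    {"x": 0,"y": 0,"z": 0,"rx": 0,"ry": 0,"rz": 0},
    {"x": 0,"y": 0,"z": 0,"rx": 0,"ry": 0,"rz": 0},
  ],
)

```text
clock: 35.78
tool_pos: [0.4468, 0.2478, 0.5278]
orientation: [93.3, 0.1, -160.3]
force: [-0.0, -0.7, -0.7]
opening: 0.0132
gripper_force: 30.0
```

```bash
python3 - <<'E'
from h import *
o=ctrl.get_obs();T=np.array(o['tool_pos']);R=Ro.from_euler('xyz',o['orientation'],degrees=True).as_matrix()
print(o['clock'],T,o['orientation'],o['joint_pos'],o['gripper_force'],o['opening'],'z axis',R[:,2])
P=[T-R[:,2]*.038,T,T+R[:,2]*.042,T+R[:,2]*.108]
for n in('wrist','top','side'):
    _,c,im=shot(n,n+'9');q=proj(c,P);print(n,q.ravel())
    if n!='wrist':
        # darkness profile across rod at mid shank, to check the rod lies where expected
        print([im[int(v),int(u)].tolist() for u,v in q if 0<=v<420 and 0<=u<560])
_,c,im=load('wrist9')
g=cv2.cvtColor(im,cv2.COLOR_BGR2GRAY)
for k in(.05,.06,.075,.09,.1,.105,.112):
    u,v=proj(c,[T+R[:,2]*k])[0];u,v=int(round(u)),int(round(v));print(k,u,v,g[v,u-26:u+27:2])
E
```

```text
35.775 [0.4468 0.2478 0.5278] [  93.2641    0.0808 -160.2584] [  -6.8054   12.7748    6.8634  -83.4479 -115.9699  -81.7252] 29.99998301267624 0.01315008386604033 z axis [-0.3372  0.9397 -0.0569]
wrist [272.6506 329.5729 273.4112 278.2826 273.9104 244.564  274.3735 213.247 ]
top [139.685  216.8712 124.0631 223.0142 107.0009 229.7408  80.6671 240.1595]
[[136, 157, 154], [132, 155, 155], [95, 101, 106], [123, 141, 146]]
side [255.7736  45.5818 250.6622  41.8396 245.2046  37.8471 237.0114  31.8597]
[[11, 22, 26], [14, 13, 11], [74, 76, 80], [45, 68, 86]]
0.05 274 240 [221 221 221 160 120 173 175 172 171 170 170 171 172 167 167 169 168 171
 168 167 166 172 170 186 211 217 217]
0.06 274 234 [223 225 225 223 223 211 101 122 174 172 171 170 172 172 171 170 169 170
 170 169 173 176 193 219 220 219 219]
0.075 274 227 [225 225 224 222 224 221 224 224 223 221 220  90 100 111 119 138 175 178
 219 220 219 221 221 221 219 220 219]
0.09 274 220 [225 223 222 224 224 223 223 222 222 221 222  98  89  84  87 116 159 214
 221 223 221 219 219 221 221 219 219]
0.1 274 216 [224 225 222 221 222 224 224 224 224 220 219 220 158  94  84 133 212 220
 219 219 219 219 218 219 219 218 220]
0.105 274 214 [225 224 223 223 223 225 224 223 223 222 223 221 222 214 211 219 218 219
 218 219 220 221 219 220 219 217 220]
0.112 274 212 [225 224 225 226 224 224 225 225 224 224 223 222 222 221 219 217 219 218
 219 220 220 221 221 220 221 220 219]
```

The rod lies along the tool axis in the wrist picture. I'll take out the last 3° and settle.

Request:
play_rows(
  motion=[
    {"x": 0,"y": 0,"z": 0,"rx": -0.4,"ry": 0,"rz": 0},
    {"x": 0,"y": 0,"z": 0,"rx": -0.4,"ry": 0,"rz": 0},
    {"x": 0,"y": 0,"z": 0,"rx": 0,"ry": 0,"rz": 0},
    {"x": 0,"y": 0,"z": 0,"rx": 0,"ry": 0,"rz": 0},
    {"x": 0,"y": 0,"z": 0,"rx": 0,"ry": 0,"rz": 0},
    {"x": 0,"y": 0,"z": 0,"rx": 0,"ry": 0,"rz": 0},
    {"x": 0,"y": 0,"z": 0,"rx": 0,"ry": 0,"rz": 0},
    {"x": 0,"y": 0,"z": 0,"rx": 0,"ry": 0,"rz": 0},
  ],
)

```text
clock: 36.92
tool_pos: [0.4469, 0.2476, 0.5274]
orientation: [90.0, 0.0, -160.3]
force: [0.2, 0.4, -0.4]
opening: 0.0136
gripper_force: 30.0
```

```bash
python3 -c "
from h import *
o=ctrl.get_obs();print(o['clock'],o['tool_pos'],o['orientation'],o['qvel'],o['gripper_force'])
print(workorder.close_job())"
```

```text
36.925 [0.4469 0.2476 0.5274] [  90.0062    0.0087 -160.2829] [-0.0529  0.0543  0.0226 -0.1045  0.0628 -0.0282] 29.99995708465576
the job is handed in; nothing more can be done
None
```

The job was handed in at 36.9 s: the backplate is seated on both pins, the rod went down to its collar (about 9 N) and was drawn out, and it is now held level and still at 0.53 m; no verdict was returned.

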